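# Lift a small hitch coupler off its ball

### The arm

A 7-joint arm with a two-finger parallel gripper is mounted at the origin on a cart in front of the work surface, level with it; the furniture and walls round the work are solid. World frame = base frame: x ahead of the robot, y to its left, z up, the work surface at z = 0. Lengths are in m, angles in rad, forces in N, time in s.
With the tool pointing down it reaches from about 0.4 to 0.875 m from the base axis. Payload 19.3 kg.
Tool frame: the origin (TCP) lies at the very end of the fingers, on their centre line; the grasp point (between the pads) lies 19 mm behind it; z points along the fingers, y is the direction in which the jaws open and shut (so a half turn about z gives the same grasp; the last joint's range is limited). The gripper opens to 85 mm and grips with 20 to 120 N. Pads are 22 mm wide; open, the fingers measure 114 mm over their backs; the gripper's body (76 mm by 85 mm) begins 54 mm behind the grasp point. The pads swing forward as they close: fully open they stand 13 mm farther back than shut.
Start: joints at [-1.28, 0.521, -0.036, 1.599, 0.021, 1.021, -0.113], TCP at [0.221, 0.585, 0.231] pointing down, gripper open.
Joint ranges: [-2.91, 2.91], [-0.3, 2.13], [-1.5, 1.42], [0.17, 2.43], [-1.26, 4.41], [0.16, 1.93], [-2.52, 2.52]. Speed limits (rad/s): [1.89, 1.89, 2.39, 2.39, 3.01, 3.01, 3.01].

### API

Orientations are given as [roll, pitch, yaw] about the fixed x, y, z axes, in that order (R = Rz(yaw) Ry(pitch) Rx(roll)).
In Python, from workcell import bot, grab_frame, calibration, workorder gives the robot as it stands.
- The arm moves only by the tool move_arm, never from a script. Its arguments are lists of equal length, an entry for each row: "jaw": the closure in counts, from 0 (fully open) to 255 (shut); "dp": the shift along the tool's x, y, z in units of 800 mm (1.0 is 800 mm), a list of three; "rotation": the turn, a rotation vector about the tool's x, y, z in units of pi rad (1.0 is pi rad), a list of three. In form: {"jaw": [jaw, ...], "dp": [[dx, dy, dz], ...], "rotation": [[rx, ry, rz], ...]}. A call has 1 to 10 rows; each row shifts and turns the commanded pose from where the row before left it, along the tool's axes as they then stand; what a row does not reach is not made up. A row lasts 1/8 s, in which the tool goes at most 62.5 mm and 10.7 degrees, less where a joint would pass 70% of its speed; a pose out of reach is approached as far as the arm can. A call with a number of a shift or a turn outside -1 to 1 is refused whole. A call with a gripper value outside its range is refused whole. The fingers move at their own pace and stop on an object; "squeeze" is the grip in N (left out, the last holds). Time passes only in rows, so rows that do not move let the fingers close. It gives the time, the measured TCP pose, the force and the opening at its end, in the units of the state.
- bot.observe(): the state, without advancing time (a new reading comes with each control period).
- grab_frame(name): name is "scene" or "side" or "wrist"; returns the picture (400x640x3 uint8, blue, green, red); there is no depth.
- calibration(name): a dict with "camera_matrix" (3x3 intrinsics, pixels), "dist" ([k1, k2, p1, p2, k3] as OpenCV has them; the pictures are not rectified), "T" (4x4, takes a point from camera to world coordinates). Camera axes: x right, y down, z forward; pixel columns grow to the right and rows downward; lengths in m; the calibration is good to about 2 mm. A picture is of the moment at which its call begins: read the wrist's pose just before it. calibration takes no time and is no camera call; for the wrist camera it gives the pose at the moment of the call.
- workorder.job_done(): hands the job in, once; it reports no verdict.
The state is a dict: "clock": time; "qpos": joint angles; "qd": joint speeds; "joint_efforts": joint torques, N m; "position": TCP position; "tool_rot": TCP orientation; "force": force on the tool from outside, world axes, zero at the start; "moment": the same for the moment, N m; "grip_width": finger opening in m.
Only numpy, scipy, OpenCV 4.12 (cv2) and the standard library are available. Lean on these libraries where they do the work, as an engineer would, in place of code of your own. Each camera call takes 0.05 s, during which the arm holds its last target. There are 200 camera calls.

### The job

Turn the brass turnbutton a quarter turn so that it lies across the edge of the steel ball-mount plate and locks the plate down in its wooden cradle. Then squeeze the black spring-latch plate sideways all the way towards the coupler's red grip plate, and with the latch still squeezed lift the red coupler straight up off its ball, level, about 10 cm, and finish while holding it still there above the ball with the latch squeezed. Leave the turnbutton across and the mount seated in the cradle, and do not disturb the jar and the two paddles lying nearby.

Things in the scene. Friction and masses are not known exactly. Their poses are not given: they have to be found in the camera images.
- cradle: Fixed wooden bench cradle (board 225 x 112 x 6 mm with low rails) in which the ball mount's plate lies; a fixed steel lip at x = 69 to 82 mm overhangs the plate's far edge, the turnbutton locks the near edge. Origin on the bench top, exactly under the ball's axis when the mount is home; x runs from the turnbutton (at x = -114 mm) towards the coupler's tongue (x positive), z up.
- turnbutton (a joint): Angle of the brass turnbutton about its vertical pivot at cradle x = -114 mm, y = 0, rad. 0: bar along the cradle's y, clear of the plate (starts at 0.05 to 0.35). Grows counter-clockwise seen from above, to a stop at 1.57: bar along the cradle's x, reaching 10 mm over the plate's edge. Across means over 1.3. Stays where left; friction 0.05 N m.
- turnbutton_fin (a point): Point on the turnbutton's pivot axis, 39 mm above the bench, in the middle of its upright brass finger fin. The fin is 9 mm thick, 36 mm long (along the bar, so along the cradle's y turned by the joint angle) and stands from 21 to 49 mm above the bench; the bar below it is 52 x 14 x 5 mm.
- ball_mount: Loose dark steel ball mount, 0.9 kg: plate 173 x 84 x 8 mm lying in the cradle's nest (1.5 mm play), with a 30 mm steel ball on a 14 mm neck and two small grey cheeks that guide the coupler's tongue. Origin under the ball's axis on the plate's underside, 6 mm above the bench; axes as the cradle's.
- ball_seat (a point): Point on the ball's axis on the top face of the mount's plate, 14 mm above the bench, where the coupler's underside stands. The ball's top is 42 mm above it.
- coupler: Loose red hitch coupler, 0.45 kg: hollow housing 42 x 42 x 50 mm standing over the ball, skirt on the plate, and a 24 mm square tongue stub reaching to x = +95 mm. Origin on the ball's axis at the skirt's underside; x along the tongue, z up. Its fixed red grip plate stands on the roof: x -16 to 16, y -12 to -5, z 58 to 92 mm. Centre of mass about 10 mm towards the tongue.
- coupler_grip (a point): Point on the coupler, on the ball's axis, 76 mm above its underside (90 mm above the bench at the start): midway between the outer faces of the red and the black grip plates when the latch is fully squeezed (24 mm apart then). The roof rails below end 54.5 mm above the coupler's underside.
- hitch_latch (a joint): Travel of the spring latch along the coupler's -y, m. 0: sprung home, its steel bolt under the ball, coupler locked (2 mm vertical play); 0.010: fully squeezed, at its stop. The bolt clears the ball beyond 0.0065. Spring force 4.5 N at 0, 7.5 N at the stop; it springs back when let go.
- latch_plate (a point): Point on the outer face of the latch's black grip plate (32 mm long in the coupler's x, 7 mm thick), 76 mm above the coupler's underside, plate top at 92 mm. In the coupler's frame at y = +22 mm when locked, +12 mm when squeezed. Squeezing the black plate towards the red one, two fingers closing along the coupler's y, draws the latch.
- jar: Bystander: small white-lidded glass-frit jar, 45 mm across, 51 mm tall. Origin at the middle of its underside.
- brass_tool: Bystander: brass paddle with a pale wooden handle, 138 x 42 x 25 mm, lying on the bench. Origin at the middle of its underside, x along it.
- graphite_tool: Bystander: graphite paddle with a dark wooden handle, 174 x 34 x 23 mm, lying on the bench. Origin at the middle of its underside, x along it.
Mind the look-alikes: they are no part of the job. Of the things shaped like the coupler, the red one is meant.

How it is judged:
On the way, in this order (a step that is already met when the one before it is completed fails the run):
1. the turnbutton lies across the plate's edge while the coupler is still seated and latched (value of joint turnbutton above 1.3 rad and value of joint hitch_latch below 0.003 m and z of coupler in the frame of ball_mount below 0.014 m), for 0.2 s.
2. the latch is squeezed back while the coupler is still seated on the ball (value of joint hitch_latch above 0.0075 m and z of coupler in the frame of ball_mount below 0.02 m), for 0.1 s.
At the end, for the whole second after the job is handed in: Fingers alone hold the coupler still, tilted under 0.2 rad, underside 75-160 mm above its seat and within 40 mm of the ball axis, latch over 6.5 mm; turnbutton over 1.3 rad; ball mount within 6 mm of its start and flat (value of joint turnbutton above 1.3 rad and value of joint hitch_latch above 0.0065 m and z of coupler in the frame of ball_seat between 0.075 and 0.16 m and horizontal distance between coupler and ball_seat below 0.04 m and angle between coupler's own z axis and vertical below 0.2 rad and contact force between coupler and the fingers above 2 N and contact force between coupler and ball_mount below 0.1 N and linear speed of coupler below 0.03 m/s and distance of ball_mount from where it was at the start of the episode below 0.006 m and angle between ball_mount's own z axis and vertical below 0.05 rad); the arm keeps its last pose, push and grip.
It fails at once if the ball mount is lifted or shifted more than 8 mm (distance of ball_mount from where it was at the start of the episode above 0.008 m).
It fails at once if the jar or one of the paddles is moved more than 25 mm (distance of any of jar, brass_tool, graphite_tool from where it was at the start of the episode above 0.025 m).
It also fails if it takes over 48 s, if anything falls off the work surface, if the arm or the gripper's body presses on something with over 40 N, if the wrist force passes 120 N, or if a joint passes its speed limit or range.

## Working session

There is one attempt and no reset: what is moved stays moved. The work goes in short steps, Python scripts to look and compute and a tool call to move; the robot and the scene stay as the last step left them, time stands still between calls to the robot, and variables do not carry over. Pictures are saved under pics/ and viewed, about 8 in all and at most 12, crops included, and the job is handed in when it is done.

Besides the shell and the picture viewer there is one more tool, called after "Emit:" as name(argument=value, ...) on one line, values as JSON. move_arm: Moves the arm, as the interface text tells. Shifts and turns lie within -1 to 1; 1 stands for 800 mm of shift or pi rad of turn. Its arguments: {"type":"object","properties":{"jaw":{"type":"array","items":{"type":"number"}},"dp":{"type":"array","items":{"type":"array","items":{"type":"number","minimum":-1,"maximum":1}}},"rotation":{"type":"array","items":{"type":"array","items":{"type":"number","minimum":-1,"maximum":1}}},"squeeze":{"type":"number"}},"required":["jaw","dp","rotation"]}

```bash
mkdir -p pics; ls; python3 - <<'E'
from workcell import bot, grab_frame, calibration
import cv2,numpy as np
print(bot.observe())
for n in("scene","side"):
    c=calibration(n);print(n,c)
    cv2.imwrite(f"pics/{n}0.png",grab_frame(n))
E
```

```text
pics
{'clock': 0.0, 'qpos': array([-1.28019478,  0.52202405, -0.03631163,  1.59999994,  0.02118777,
        1.02108415, -0.11279653]), 'qd': array([-1.19166646e-03,  8.86395701e-05, -1.56536519e-04,  1.75654482e-04,
        6.54651251e-06, -9.90124794e-04, -7.60401139e-04]), 'joint_efforts': array([-9.78339667e-04, -9.27134871e+01,  1.97926439e+00, -3.69915462e+01,
        1.76816282e-02,  8.46635608e-03,  3.01703392e-05]), 'position': array([0.22056247, 0.58443316, 0.23072254]), 'tool_rot': array([-3.14046438e+00,  7.75971232e-05,  2.78076444e+00]), 'force': array([ 0.17401464, -0.1322004 ,  0.71015692]), 'moment': array([0.04622423, 0.05806982, 0.03942462]), 'grip_width': 0.08497604308503927}
scene {'camera_matrix': array([[368.34824976,   0.        , 314.31642524],
       [  0.        , 368.34824976, 194.7717472 ],
       [  0.        ,   0.        ,   1.        ]]), 'dist': array([-0.07257051,  0.        ,  0.        ,  0.        ,  0.        ]), 'T': array([[ 0.76778808, -0.31473263,  0.55807243,  0.10822875],
       [-0.64036887, -0.34879891,  0.6843004 , -0.66023416],
       [-0.02071661, -0.8827699 , -0.46934862,  0.49072631],
       [ 0.        ,  0.        ,  0.        ,  1.        ]])}
side {'camera_matrix': array([[389.99172784,   0.        , 312.9598923 ],
       [  0.        , 389.99172784, 194.20280103],
       [  0.        ,   0.        ,   1.        ]]), 'dist': array([-0.01607355,  0.        ,  0.        ,  0.        ,  0.        ]), 'T': array([[ 0.92574051, -0.1460401 ,  0.34882201,  0.23422425],
       [-0.3772096 , -0.42194502,  0.82442423, -0.93805794],
       [ 0.02678471, -0.89478192, -0.44569933,  0.57331549],
       [ 0.        ,  0.        ,  0.        ,  1.        ]])}
```

View pics/scene0.png

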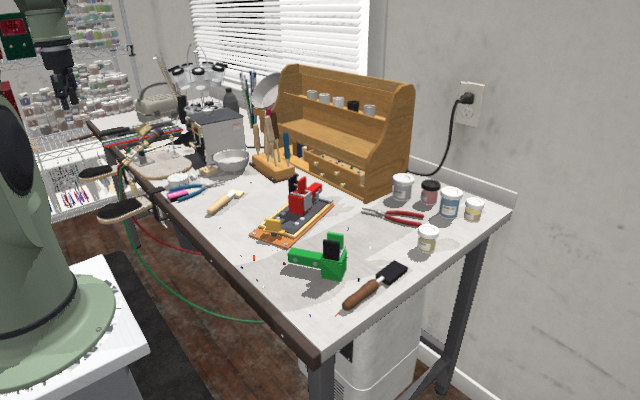

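View pics/side0.png

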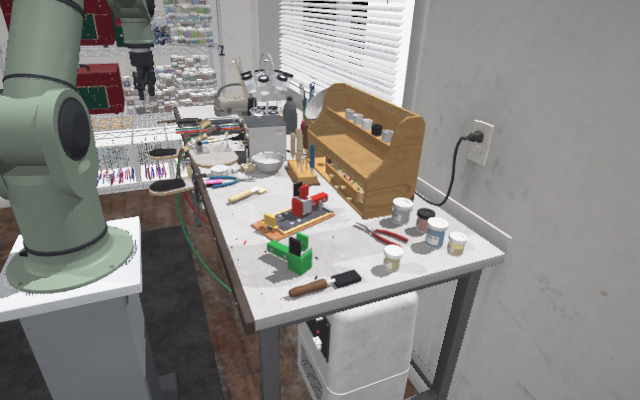

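The scene shows the red coupler on its cradle at about (300,203), with the brass turnbutton at about (272,226). The green look-alike coupler is at (325,258). The red one fits the description because it stands on a plate in a wooden cradle. In the side view the red coupler is at (305,205) and the button at (268,220). I'll enlarge both views to confirm.

```bash
python3 - <<'E'
import cv2,numpy as np
a=cv2.imread("pics/scene0.png")[165:255,235:345];b=cv2.imread("pics/side0.png")[172:244,240:345]
z=lambda i:cv2.resize(i,None,fx=7,fy=7,interpolation=cv2.INTER_CUBIC)[:600]
A=cv2.resize(a,(770,630),interpolation=cv2.INTER_CUBIC)[:600]
cv2.imwrite("pics/c1.png",A);cv2.imwrite("pics/c2.png",z(b))
E
```

```text
(no output)
```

View pics/c1.png

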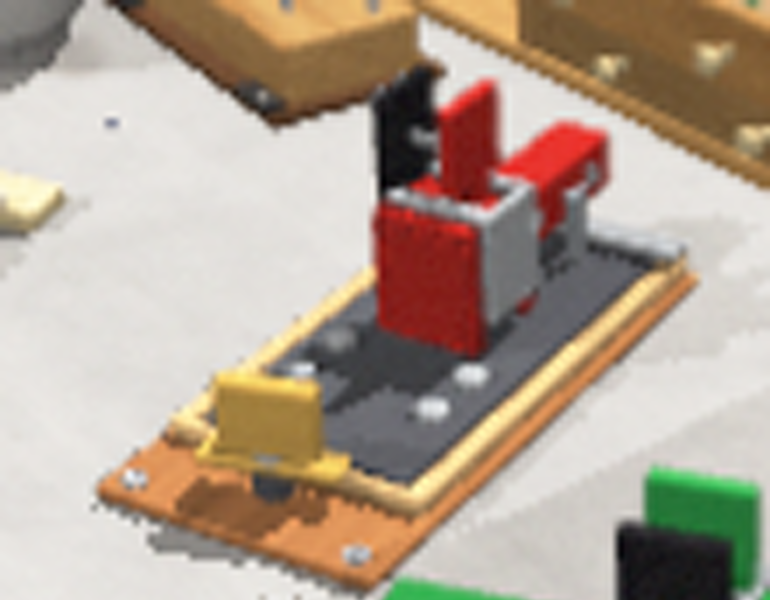

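View pics/c2.png

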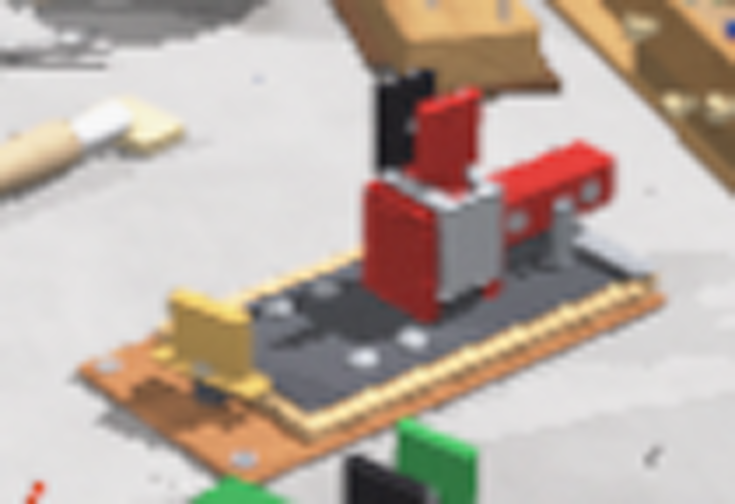

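Both crops confirm it: the red coupler sits on the dark plate in the wooden cradle, with its black latch plate on the +y side (far left). The brass fin is near the left end of the cradle. Next I'll fit the cradle pose from both views.

```bash
cat > fit.py <<'E'
import numpy as np,cv2
from scipy.optimize import least_squares
from workcell import calibration
def proj(c,P):
    Ti=np.linalg.inv(c["T"]);return cv2.projectPoints(np.asarray(P,float),cv2.Rodrigues(Ti[:3,:3])[0],Ti[:3,3],c["camera_matrix"],c["dist"])[0][:,0]
def pts(p):
    x,y,yaw,q,b=p
    f=lambda u,v,z:[-.114+u*np.cos(q)-v*np.sin(q),u*np.sin(q)+v*np.cos(q),z]
    L=dict(r0=[-.016,-.005,.106],r1=[-.016,-.012,.106],r2=[.016,-.012,.106],r3=[.016,-.005,.106],h0=[-.021,-.021,.014],h1=[-.021,.021,.014],
     B0=[-b,.056,.006],B1=[-b,-.056,.006],B2=[.225-b,-.056,.006],f0=f(-.0045,.018,.049),f1=f(-.0045,-.018,.049),f2=f(.0045,.018,.049),f3=f(.0045,-.018,.049),
     k0=[-.016,.022,.106],k1=[.016,.022,.106],k2=[-.016,.015,.106])
    c,s=np.cos(yaw),np.sin(yaw)
    return {k:[x+c*v[0]-s*v[1],y+s*v[0]+c*v[1],v[2]] for k,v in L.items()}
def fit(obs,p0):
    def res(p):
        P=pts(p);return np.concatenate([(proj(c,[P[k] for k in o])-np.array(list(o.values()))).ravel() for c,o in obs])
    r=least_squares(res,p0,loss="soft_l1",x_scale=[.01,.01,.05,.1,.01]);return r.x,res(r.x)
E
python3 - <<'E'
from fit import *
sc=lambda d,o:{k:(np.array(v)-3)/7+o for k,v in d.items()}
S=sc(dict(r0=(442,112),r1=(459,117),r2=(499,85),h0=(480,352),h1=(378,328),B0=(100,490),B1=(368,585),B2=(697,280),f0=(217,385),f1=(321,394)),(235,165))
D=sc(dict(r0=(415,103),r1=(436,107),r2=(480,92),h0=(435,318),h1=(365,287),B0=(80,372),B1=(243,480),B2=(665,298),f0=(170,295),f1=(250,330)),(240,172))
for p0 in([.6,-.2,.3,.2,.14],[.6,-.2,1,.2,.14]):
    p,r=fit([(calibration("scene"),S),(calibration("side"),D)],p0);print(p.round(4));print(r.reshape(-1,2).round(1).tolist())
E
```

```text
[ 0.5952 -0.0056  0.3549  0.3198  0.1439]
[[-0.4, -0.0], [-0.4, -0.2], [0.7, -0.6], [0.1, 1.0], [0.5, 0.4], [-0.7, 0.2], [0.8, 0.2], [0.2, -0.5], [-0.1, -0.1], [0.2, 0.1], [0.3, 0.1], [-1.0, 0.4], [1.2, -0.5], [-0.6, 0.8], [0.0, -0.3], [-0.9, -1.0], [0.2, 0.4], [0.2, -0.5], [0.1, -0.2], [-0.4, -1.7]]
[ 0.5952 -0.0056  0.3549  0.3198  0.1439]
[[-0.4, -0.0], [-0.4, -0.2], [0.7, -0.6], [0.1, 1.0], [0.5, 0.4], [-0.7, 0.2], [0.8, 0.2], [0.2, -0.5], [-0.1, -0.1], [0.2, 0.1], [0.3, 0.1], [-1.0, 0.4], [1.2, -0.5], [-0.6, 0.8], [0.0, -0.3], [-0.9, -1.0], [0.2, 0.4], [0.2, -0.5], [0.1, -0.2], [-0.4, -1.7]]
```

```bash
cat > plan.py <<'E'
import sys,numpy as np
from workcell import bot
from scipy.spatial.transform import Rotation as R
def plan(x,y,z,yaw):
    o=bot.observe();T=R.from_euler("xyz",o["tool_rot"]);G=R.from_euler("xyz",[np.pi,0,yaw])
    print("t",round(o["clock"],2),"pos",o["position"].round(4),"rpy",o["tool_rot"].round(4),"F",o["force"].round(1),"w",round(o["grip_width"],4),"q7",o["qpos"][6].round(3))
    d=T.inv().apply(np.array([x,y,z])-o["position"]);v=(T.inv()*G).as_rotvec()
    print("dp(units)",(d/.8).round(4),"len",np.linalg.norm(d).round(4),"rot(units)",(v/np.pi).round(4))
if __name__=="__main__":plan(*map(float,sys.argv[1:]))
E
python3 - <<'E'
from fit import *
c=calibration("scene")
for n,u,z in[("green base",(335,278),0),("green top",(335,234),.106),("grey box",(222,165),0),("bowl",(231,172),0),("handle",(225,203),0),("edge front",(180,215),0),("toolblock",(275,178),0),("block front2",(262,165),0),("shelf corner",(373,198),0)]:
    q=cv2.undistortPoints(np.array([[u]],float),c["camera_matrix"],c["dist"])[0,0]
    d=c["T"][:3,:3]@[*q,1];o=c["T"][:3,3];print(n,(o+d*(z-o[2])/d[2]).round(3))
E
python3 plan.py .488 -.045 .20 2.78
```

```text
green base [ 0.496 -0.244  0.   ]
green top [ 0.495 -0.244  0.106]
grey box [0.596 0.433 0.   ]
bowl [0.591 0.359 0.   ]
handle [0.477 0.184 0.   ]
edge front [0.356 0.205 0.   ]
toolblock [0.672 0.223 0.   ]
block front2 [0.698 0.338 0.   ]
shelf corner [ 0.801 -0.069  0.   ]
t 0.1 pos [0.2206 0.5845 0.2308] rpy [-3.1406e+00  1.0000e-04  2.7808e+00] F [-0.4  0.2  0.4] w 0.0851 q7 -0.113
dp(units) [-0.5905 -0.6181  0.0392] len 0.6846 rot(units) [-0.0003  0.      0.0003]
```

Emit:
move_arm(jaw=[0, 0, 0, 0, 0, 0, 0, 0, 0, 0], dp=[[-0.042, -0.044, 0.003], [-0.042, -0.044, 0.003], [-0.042, -0.044, 0.003], [-0.042, -0.044, 0.003], [-0.042, -0.044, 0.003], [-0.042, -0.044, 0.003], [-0.042, -0.044, 0.003], [-0.042, -0.044, 0.003], [-0.042, -0.044, 0.003], [-0.042, -0.044, 0.003]], rotation=[[0, 0, 0], [0, 0, 0], [0, 0, 0], [0, 0, 0], [0, 0, 0], [0, 0, 0], [0, 0, 0], [0, 0, 0], [0, 0, 0], [0, 0, 0]], squeeze=40)

```text
clock: 1.35
position: [0.4111, 0.1353, 0.2073]
tool_rot: [3.142, 0.0, 2.781]
force: [0.8, 0.1, 0.9]
grip_width: 0.0854
```

```bash
python3 plan.py .47 -.06 .22 2.246
```

```text
t 1.35 pos [0.4111 0.1353 0.2073] rpy [3.1415 0.     2.7809] F [0.8 0.1 0.9] w 0.0854 q7 0.797
dp(units) [-0.1551 -0.2024 -0.0159] len 0.2044 rot(units) [ 0.     -0.      0.1703]
```

Emit:
move_arm(jaw=[0, 0, 0, 0, 0, 0, 0, 0, 0, 0], dp=[[-0.031, -0.0405, -0.003], [-0.031, -0.0405, -0.003], [-0.031, -0.0405, -0.003], [-0.031, -0.0405, -0.003], [-0.031, -0.0405, -0.003], [0, 0, 0], [0, 0, 0], [0, 0, 0], [0, 0, 0], [0, 0, 0]], rotation=[[0, 0, 0], [0, 0, 0], [0, 0, 0], [0, 0, 0], [0, 0, 0], [0, 0, 0.0425], [0, 0, 0.0425], [0, 0, 0.0425], [0, 0, 0.0425], [0, 0, 0]])

```text
clock: 2.6
position: [0.4695, -0.0584, 0.2192]
tool_rot: [-3.141, -0.0, 2.248]
force: [0.3, -0.1, -0.2]
grip_width: 0.0855
```

```bash
python3 - <<'E'
from fit import *
from workcell import grab_frame
import pickle
c=calibration("wrist");im=grab_frame("wrist");pickle.dump(c,open("w1.pkl","wb"));cv2.imwrite("pics/w1.png",im)
p=[0.5952,-0.0056,0.3549,0.3198,0.1439]
P=pts(p);uv=proj(c,list(P.values()))
print({k:u.round(0).tolist() for k,u in zip(P,uv)})
E
python3 plan.py .488 -.045 .12 2.246
```

```text
{'r0': [450.0, 238.0], 'r1': [447.0, 245.0], 'r2': [480.0, 255.0], 'r3': [484.0, 248.0], 'h0': [409.0, 213.0], 'h1': [425.0, 179.0], 'B0': [328.0, 110.0], 'B1': [296.0, 206.0], 'B2': [472.0, 261.0], 'f0': [335.0, 161.0], 'f1': [334.0, 197.0], 'f2': [345.0, 161.0], 'f3': [343.0, 197.0], 'k0': [465.0, 209.0], 'k1': [499.0, 221.0], 'k2': [461.0, 217.0]}
t 2.65 pos [ 0.4695 -0.0584  0.2192] rpy [-3.1412e+00 -1.0000e-04  2.2499e+00] F [-0.2  0.4  0.9] w 0.0859 q7 0.817
dp(units) [-0.0015  0.0286  0.1239] len 0.1018 rot(units) [-0.0001 -0.      0.0012]
```

View pics/w1.png

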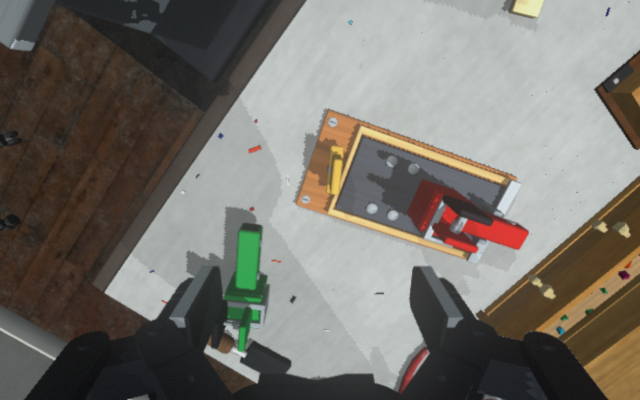

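The wrist view shows the cradle with fin at about (337,170) and the coupler plates at about (465,225), close to the prediction. I'll enlarge it to refine the fit.

```bash
python3 - <<'E'
import cv2
cv2.imwrite("pics/w1c.png",cv2.resize(cv2.imread("pics/w1.png")[100:270,290:530],(720,510),interpolation=cv2.INTER_CUBIC))
E
```

```text
(no output)
```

View pics/w1c.png

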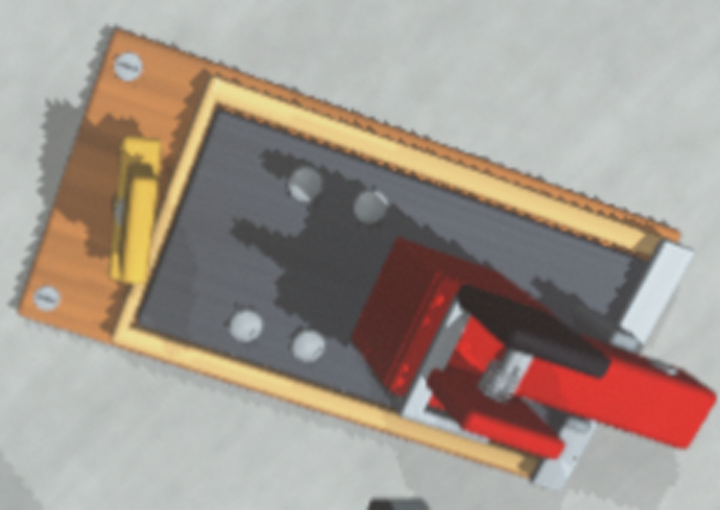

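```bash
python3 - <<'E'
from fit import *
import pickle
sc=lambda d,o,s:{k:(np.array(v)-s/2)/s+o for k,v in d.items()}
S=sc(dict(r0=(442,112),r1=(459,117),r2=(499,85),h0=(480,352),h1=(378,328),B0=(100,490),B1=(368,585),B2=(697,280),f0=(217,385),f1=(321,394)),(235,165),7)
D=sc(dict(r0=(415,103),r1=(436,107),r2=(480,92),h0=(435,318),h1=(365,287),B0=(80,372),B1=(243,480),B2=(665,298),f0=(170,295),f1=(250,330)),(240,172),7)
W=sc(dict(f0=(133,180),f2=(157,180),f1=(124,283),f3=(150,283),B0=(115,30),B1=(20,310),r1=(470,424),r2=(558,457),r3=(566,437)),(290,100),3)
w=pickle.load(open("w1.pkl","rb"));print(w["T"].round(3))
for o in([(w,W)],[(w,W),(calibration("scene"),S),(calibration("side"),D)]):
    p,r=fit(o,[.595,-.005,.355,.32,.144]);print(p.round(4),"pivot",(p[:2]-.114*np.array([np.cos(p[2]),np.sin(p[2])])).round(4));print(r.reshape(-1,2)[:9].round(1).tolist())
E
```

```text
[[ 0.779  0.593  0.204  0.417]
 [ 0.627 -0.736 -0.255  0.008]
 [-0.001  0.326 -0.945  0.362]
 [ 0.     0.     0.     1.   ]]
[ 0.591  -0.0052  0.3595  0.2689  0.1401] pivot [ 0.4843 -0.0454]
[[-1.1, -1.4], [0.3, -0.9], [-0.5, 0.2], [-0.0, 0.6], [0.1, -1.0], [-0.1, 2.3], [-2.6, 0.9], [1.5, 0.3], [2.6, 0.0]]
[ 0.592  -0.0056  0.3576  0.2689  0.1408] pivot [ 0.4852 -0.0455]
[[-0.4, -0.7], [1.0, -0.2], [0.1, 0.8], [0.5, 1.3], [0.2, -0.6], [-0.2, 2.6], [-2.1, 1.8], [1.9, 1.2], [3.0, 1.0]]
```

```bash
python3 plan.py .4862 -.0455 .028 2.208
```

```text
t 2.65 pos [ 0.4695 -0.0584  0.2192] rpy [-3.1412e+00 -1.0000e-04  2.2499e+00] F [-0.2  0.4  0.9] w 0.0859 q7 0.817
dp(units) [-0.0006  0.0265  0.239 ] len 0.1923 rot(units) [-0.0001 -0.      0.0133]
```

Emit:
move_arm(jaw=[0, 0, 0, 0, 0, 0, 120, 200, 255, 255], dp=[[0, 0.0265, 0.04], [0, 0, 0.05], [0, 0, 0.05], [0, 0, 0.05], [0, 0, 0.049], [0, 0, 0], [0, 0, 0], [0, 0, 0], [0, 0, 0], [0, 0, 0]], rotation=[[0, 0, 0.0133], [0, 0, 0], [0, 0, 0], [0, 0, 0], [0, 0, 0], [0, 0, 0], [0, 0, 0], [0, 0, 0], [0, 0, 0], [0, 0, 0]], squeeze=30)

```text
clock: 3.9
position: [0.4863, -0.0452, 0.0286]
tool_rot: [3.141, 0.0, 2.205]
force: [-9.7, -9.3, 8.2]
grip_width: 0.0124
```

```bash
python3 plan.py .4862 -.0455 .028 3.49
```

```text
t 3.9 pos [ 0.4863 -0.0452  0.0286] rpy [3.1410e+00 4.0000e-04 2.2053e+00] F [-9.7 -9.3  8.2] w 0.0124 q7 0.885
dp(units) [-0.0002 -0.0004  0.0008] len 0.0007 rot(units) [ 1.000e-04  2.000e-04 -4.089e-01]
```

Emit:
move_arm(jaw=[255, 255], dp=[[0, 0, 0], [0, 0, 0]], rotation=[[0, 0, 0], [0, 0, 0]])

```text
clock: 4.15
position: [0.4851, -0.0463, 0.0286]
tool_rot: [-3.14, -0.0, 2.204]
force: [-8.3, -5.9, 17.2]
grip_width: 0.0082
```

Emit:
move_arm(jaw=[255, 255, 255, 255, 255, 255, 255, 255, 255, 255], dp=[[0, -0.0025, -0.004], [0, 0, 0], [0, 0, 0], [0, 0, 0], [0, 0, 0], [0, 0, 0], [0, 0, 0], [0, 0, 0], [0, 0, 0], [0, 0, 0]], rotation=[[0, 0, 0], [0, 0, -0.046], [0, 0, -0.046], [0, 0, -0.046], [0, 0, -0.046], [0, 0, -0.046], [0, 0, -0.046], [0, 0, -0.046], [0, 0, -0.046], [0, 0, -0.03]])

```text
clock: 5.4
position: [0.4846, -0.0464, 0.0308]
tool_rot: [3.141, 0.0, -2.824]
force: [4.5, 0.1, -21.3]
grip_width: 0.008
```

```bash
python3 plan.py .4862 -.0455 .028 3.49
```

```text
t 5.4 pos [ 0.4846 -0.0464  0.0308] rpy [ 3.1414  0.     -2.8238] F [  4.5   0.1 -21.3] w 0.008 q7 1.703
dp(units) [-0.0023  0.0004  0.0035] len 0.0034 rot(units) [ 0.0001  0.     -0.0097]
```

Emit:
move_arm(jaw=[255, 0, 0, 0, 0, 0, 0, 0, 0], dp=[[0, 0, 0.004], [0, 0, 0], [0, 0, 0], [0, 0, 0], [0, 0, 0], [0, 0, -0.053], [0, 0, -0.053], [0, 0, -0.053], [0, 0, -0.053]], rotation=[[0, 0, -0.008], [0, 0, 0], [0, 0, 0], [0, 0, 0], [0, 0, 0], [0, 0, 0], [0, 0, 0], [0, 0, 0], [0, 0, 0]])

```text
clock: 6.52
position: [0.4843, -0.0465, 0.1992]
tool_rot: [3.142, 0.0, -2.803]
force: [-0.6, -0.3, -0.1]
grip_width: 0.0856
```

```bash
python3 - <<'E'
from fit import *
from workcell import grab_frame
import pickle
c=calibration("wrist");im=grab_frame("wrist");pickle.dump(c,open("w2.pkl","wb"));cv2.imwrite("pics/w2.png",im)
P=pts([.592,-.0056,.3576,1.57,.1408]);uv=proj(c,list(P.values()));lo=uv.min(0)-40;print(lo,uv.max(0))
x,y=np.clip(lo,0,None).astype(int);print(x,y)
cv2.imwrite("pics/w2c.png",cv2.resize(im[y:y+190,x:x+260],None,fx=3,fy=3,interpolation=cv2.INTER_CUBIC))
print({k:((u-[x,y])*3).round(0).tolist() for k,u in zip(P,uv)})
E
python3 plan.py .592 -.0056 .2 3.4986
```

```text
[220.11345569 105.67919244] [370.69342733 343.49528303]
220 105
{'r0': [276.0, 625.0], 'r1': [251.0, 626.0], 'r2': [255.0, 715.0], 'r3': [279.0, 715.0], 'h0': [235.0, 454.0], 'h1': [349.0, 452.0], 'B0': [452.0, 122.0], 'B1': [120.0, 128.0], 'B2': [161.0, 672.0], 'f0': [271.0, 179.0], 'f1': [274.0, 293.0], 'f2': [301.0, 179.0], 'f3': [303.0, 292.0], 'k0': [371.0, 624.0], 'k1': [370.0, 714.0], 'k2': [347.0, 624.0]}
t 6.58 pos [ 0.4862 -0.0465  0.2039] rpy [-3.1395  0.0055 -2.803 ] F [ 2.9 -0.2  7.7] w 0.0852 q7 1.797
dp(units) [-0.1417  0.0043  0.0057] len 0.1135 rot(units) [-0.0007  0.0017 -0.0059]
```

View pics/w2c.png

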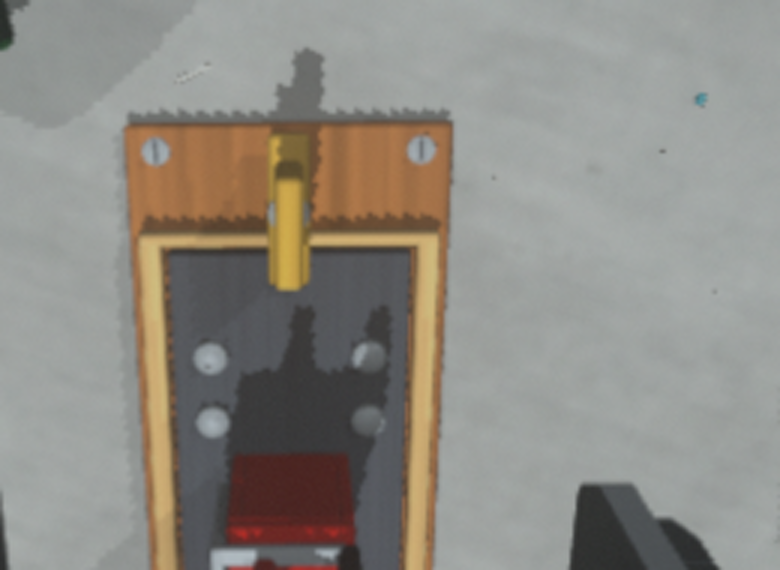

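Predictions match: the brass bar lies across the plate edge, with its fin end at (289,290) in the crop, and the housing corners are on the predicted pixels. Now I'll move over the coupler.

Emit:
move_arm(jaw=[0, 0, 0, 0, 0, 0, 0], dp=[[-0.048, 0.0015, 0], [-0.048, 0.0015, 0], [-0.048, 0.0015, 0], [0, 0, 0.045], [0, 0, 0.04], [0, 0, 0], [0, 0, 0]], rotation=[[0, 0, -0.006], [0, 0, 0], [0, 0, 0], [0, 0, 0], [0, 0, 0], [0, 0, 0], [0, 0, 0]])

```text
clock: 7.45
position: [0.5919, -0.0035, 0.1308]
tool_rot: [-3.141, 0.001, -2.784]
force: [0.7, -0.7, 0.1]
grip_width: 0.0859
```

```bash
python3 plan.py .5948 -.0046 .076 3.4986; python3 - <<'E'
from fit import *
from workcell import grab_frame
c=calibration("wrist");im=grab_frame("wrist")
P=pts([.592,-.0056,.3576,1.57,.1408]);uv=proj(c,list(P.values()))
print({k:u.round(0).tolist() for k,u in zip(P,uv)})
cv2.imwrite("pics/w3.png",im)
E
```

```text
t 7.45 pos [ 0.5919 -0.0035  0.1308] rpy [-3.1413e+00  9.0000e-04 -2.7841e+00] F [ 0.7 -0.7  0.1] w 0.0859 q7 1.714
dp(units) [-0.0028 -0.0026  0.0685] len 0.0549 rot(units) [-0.0001  0.0003  0.0002]
{'r0': [302.0, 217.0], 'r1': [289.0, 217.0], 'r2': [290.0, 269.0], 'r3': [302.0, 269.0], 'h0': [286.0, 168.0], 'h1': [339.0, 168.0], 'B0': [391.0, 1.0], 'B1': [233.0, 1.0], 'B2': [252.0, 277.0], 'f0': [304.0, 0.0], 'f1': [304.0, 65.0], 'f2': [319.0, 0.0], 'f3': [319.0, 65.0], 'k0': [351.0, 217.0], 'k1': [349.0, 269.0], 'k2': [338.0, 217.0]}
```

View pics/w3.png

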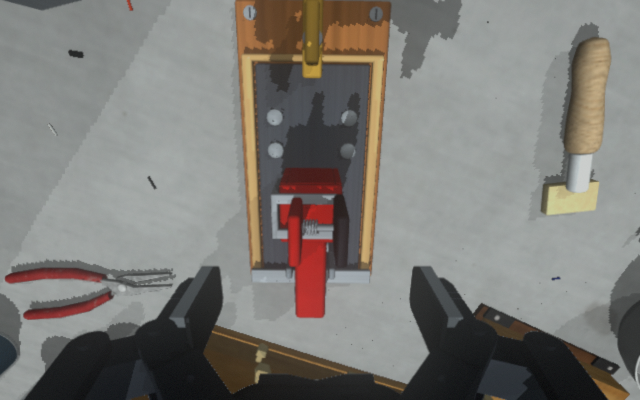

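The red plate is at columns 289–302 and the black plate at 334–349, ending at row 268. That is within a couple of pixels of the prediction. Descending to squeeze.

Emit:
move_arm(jaw=[0, 0, 0, 100, 150, 200, 255, 255, 255], dp=[[-0.0028, -0.0026, 0.028], [0, 0, 0.0405], [0, 0, 0], [0, 0, 0], [0, 0, 0], [0, 0, 0], [0, 0, 0], [0, 0, 0], [0, 0, 0]], rotation=[[0, 0, 0], [0, 0, 0], [0, 0, 0], [0, 0, 0], [0, 0, 0], [0, 0, 0], [0, 0, 0], [0, 0, 0], [0, 0, 0]], squeeze=45)

```text
clock: 8.62
position: [0.5951, -0.0051, 0.076]
tool_rot: [-3.14, 0.002, -2.784]
force: [0.3, -3.5, 8.9]
grip_width: 0.0224
```

Emit:
move_arm(jaw=[255, 255, 255, 255, 255, 255], dp=[[0, 0, 0], [0, 0, 0], [0, 0, -0.004], [0, 0, -0.004], [0, 0, -0.004], [0, 0, 0]], rotation=[[0, 0, 0], [0, 0, 0], [0, 0, 0], [0, 0, 0], [0, 0, 0], [0, 0, 0]])

```text
clock: 9.38
position: [0.5943, -0.0046, 0.0847]
tool_rot: [-3.142, 0.0, -2.784]
force: [0.1, -0.1, -4.4]
grip_width: 0.0221
```

Emit:
move_arm(jaw=[255, 255, 255, 255, 255, 255, 255, 255, 255, 255], dp=[[0, 0, -0.0125], [0, 0, -0.0125], [0, 0, -0.0125], [0, 0, -0.0125], [0, 0, -0.0125], [0, 0, -0.0125], [0, 0, -0.0125], [0, 0, -0.0125], [0, 0, -0.0125], [0, 0, 0]], rotation=[[0, 0, 0], [0, 0, 0], [0, 0, 0], [0, 0, 0], [0, 0, 0], [0, 0, 0], [0, 0, 0], [0, 0, 0], [0, 0, 0], [0, 0, 0]])

```text
clock: 10.62
position: [0.5946, -0.0046, 0.1753]
tool_rot: [-3.141, 0.001, -2.784]
force: [-0.5, 1.3, -4.7]
grip_width: 0.0227
```

Emit:
move_arm(jaw=[255, 255, 255, 255], dp=[[0, 0, 0], [0, 0, 0], [0, 0, 0], [0, 0, 0]], rotation=[[0, 0, 0], [0, 0, 0], [0, 0, 0], [0, 0, 0]])

```text
clock: 11.12
position: [0.5942, -0.0046, 0.1743]
tool_rot: [3.142, -0.0, -2.784]
force: [0.2, -0.1, -3.9]
grip_width: 0.0224
```

```bash
python3 - <<'E'
from workcell import grab_frame
import cv2,numpy as np
a=grab_frame("scene")[120:270,220:390];b=grab_frame("side")[120:270,220:390]
cv2.imwrite("pics/e.png",cv2.resize(np.hstack([a,b]),(780,344),interpolation=cv2.INTER_CUBIC))
E
python3 plan.py .595 -.005 .176 3.4986
```

```text
t 11.22 pos [ 0.5942 -0.0046  0.1744] rpy [-3.1416e+00 -1.0000e-04 -2.7840e+00] F [ 0.5  0.3 -4.2] w 0.0227 q7 1.73
dp(units) [-0.0008 -0.0008 -0.002 ] len 0.0018 rot(units) [-0.     -0.      0.0002]
```

View pics/e.png

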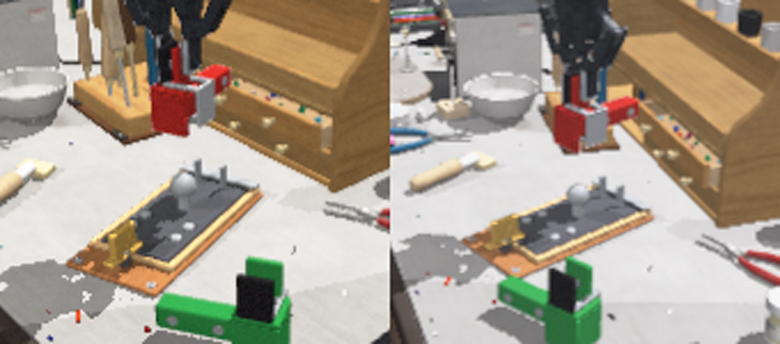

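Both views show the red coupler held level above the bare ball (ball at (183,183) in the left crop). The mount is seated and the turnbutton is across. Handing in.

```bash
python3 -c "
from workcell import workorder;print(workorder.job_done())"
```

```text
the job is handed in; nothing more can be done
None
```

I turned the turnbutton across the plate edge, squeezed the latch, lifted the red coupler straight up off its ball and handed the job in. The hand-in gives no verdict.

- **Turnbutton:** The gripper turned the fin to about 1.5 rad, judged from its yaw. A wrist picture after release showed the bar lying across the plate edge, and the last pictures still did.
- **Latch:** The fingers read 22–23 mm apart while squeezing. The fin, which is 9 mm thick, read about 8 mm, so I take this as the 24 mm fully squeezed width. The latch travel itself was not measured.
- **Lift:** The TCP rose from 0.076 m to 0.174 m, about 98 mm, with the tool vertical and steady. The measured load was about 4.2 N, which matches the coupler's weight, so it is hanging free in the fingers.
- **Last pictures:** The scene and side views show the coupler level above the bare ball, with the mount seated in its cradle. The pale-handled brass paddle looks unmoved. The jar and graphite paddle were mostly out of frame, but the arm never went near them.
- **Timing and disagreements:** It took about 11.2 s of the 48 s allowed. The first two-camera position fit and the wrist fit differed by about 4 mm in x; I used the combined value, and later views agreed with it to within a few pixels. Brief forces of about 20 N appeared while gripping the fin and were gone once it was released.

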